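# Prime the bench oiler until its pin stands out

### The arm

A 6-joint arm with a two-finger parallel gripper is mounted at the origin on the work surface. World frame = base frame: x ahead of the robot, y to its left, z up, the work surface at z = 0. Lengths are in m, angles in rad, forces in N, time in s.
With the tool pointing down it reaches from about 0.3 to 0.875 m from the base axis. Payload 6.4 kg.
Tool frame: the origin (TCP) lies between the finger pads; the fingertips stand 17 mm ahead of it and the grasp point (between the pads) lies 2 mm behind it; z points along the fingers, y is the line along which they close (so a half turn about z gives the same grasp; the last joint's range is limited). The gripper opens to 88 mm and grips with 3 to 60 N. Pads are 18 mm wide; open, the fingers measure 123 mm over their backs; the gripper's body (75 mm by 187 mm) begins 45 mm behind the grasp point.
Start: joints at [-1.521, 0.181, 1.607, -0, 1.354, -0.206], TCP at [0.146, -0.556, 0.256] pointing down, gripper open.
Joint ranges: [-2.99, 2.99], [-0.89, 2.07], [0.3, 2.58], [-1.14, 4.28], [0, 2.63], [-3.12, 3.12]. Speed limits (rad/s): [2.57, 2.57, 3.01, 3.14, 3.14, 3.14].

### API

Orientations are given as a unit quaternion [x, y, z, w].
In Python, from plant import bot, viewer, ticket gives the robot as it stands.
- The arm moves only by the tool jog_arm, never from a script. Its argument "moves" is a list of rows, each a list of 3 entries, a list of its own where there are three numbers: the finger opening in mm, from 0 to 88.1, then the shift along the tool's x, y, z in units of 50 mm (1.0 is 50 mm), then the turn about the tool's z in units of 5 degrees (1.0 is 5 degrees). A call has 1 to 5 rows; each row shifts and turns the commanded pose from where the row before left it, along the tool's axes as they then stand; what a row does not reach is not made up. A row lasts 1/10 s, in which the tool goes at most 50 mm and 8.59 degrees, less where a joint would pass 70% of its speed; a pose out of reach is approached as far as the arm can. A call is refused whole if a number of a shift passes 1 or a number of a turn 1, either way. A call with a gripper value outside its range is refused whole. The fingers move at their own pace and stop on an object; "squeeze" is the grip in N (left out, the last holds). Time passes only in rows, so rows that do not move let the fingers close. It gives the time, the measured TCP pose, the force, the opening and the grip force at its end, in the units of the state.
- bot.observe(): the state, without advancing time (a new reading comes with each control period).
- viewer.snapshot(name): name is "scene" or "top"; returns (picture, depth): 420x560x3 uint8, red, green, blue; 420x560 float32, m along the optical axis (not along the pixel's ray), 0 where there is no reading.
- viewer.camera_info(name): a dict with "intrinsics" (3x3 intrinsics, pixels), "T" (4x4, takes a point from camera to world coordinates). Camera axes: x right, y up, looking along -z (the intrinsics and any distortion apply to the point x, -y, -z); pixel columns grow to the right and rows downward; lengths in m; the calibration is good to about 2 mm. A picture is of the moment at which its call begins. camera_info takes no time and is no camera call.
- ticket.hand_in(): hands the job in; it is judged then, once.
The state is a dict: "time_s": time; "joints": joint angles; "dq": joint speeds; "joint_torque": joint torques, N m; "tool_pos": TCP position; "eef_rot": TCP orientation; "ft_force": force on the tool from outside, world axes, zero at the start; "wrist_torque": the same for the moment, N m; "finger_gap": opening from 0.0 (shut) to 1.0 (fully open); "grasp_force": force on a finger pad.
Only numpy, scipy, OpenCV 4.12 (cv2) and the standard library are available. Lean on these libraries where they do the work, as an engineer would, in place of code of your own. Each camera call takes 0.05 s, during which the arm holds its last target. There are 200 camera calls.

### The job

Two hand oilers are bolted to the bench; one has its red indicator pin standing out, the other has its pin still in, or no more than a third of the way out. Prime that second one: with a fingertip or closed fingers push its black plunger knob all the way down and let it spring right back up, again and again, until its red pin has come fully out. Do not pump the other oiler, do not touch the pins, do not grip or lift anything, leave the things lying about undisturbed, and finish clear of everything.

Things in the scene. Friction and masses are not known exactly. Their poses are not given: they have to be found in the camera images.
- pump_a: The oiler to prime (its pin starts in or a little way out): green housing 70 x 130 x 85 mm on a bolted steel base plate 150 x 150 x 10 mm, amber oil reservoir 58 mm in diameter on its +x side (90 mm high). Origin: middle of the green housing's footprint, on the bench; z up. The plunger's upright axis is at (0, -30 mm), the indicator pin's at (0, +30 mm) in this frame. The two oilers may swap places and are turned a little.
- knob_top_a (a point): Centre of the flat top of pump_a's black round plunger knob (44 mm in diameter, 18 mm thick, flat top 38 mm across), 165 mm above the bench when up, 140 mm when fully down. Moves with the plunger.
- plunger_a (a joint): How far pump_a's plunger is pressed down: 0 = fully up, 0.025 m = fully down at its stop. A spring brings it back by itself: about 7 N at the top rising to 12 N at the bottom, plus about 2 N per 0.1 m/s of pressing speed. Pressing only cocks a ratchet (it needs about 18 mm of travel, so push it fully down); the pin advances on the way back up, which takes about 0.2 to 0.4 s and must not be blocked by the fingers.
- pin_a (a joint): How far pump_a's red indicator pin has risen: 0 = in, 0.048 m = fully out. Starts between 0 and 0.015 m. Each full stroke raises it by one 12 mm step (the first one sometimes by less or more) and it stays there; 3 or 4 full strokes are needed. Extra strokes change nothing.
- pin_top_a (a point): Top of pump_a's red pin, 12 mm in diameter, in a brass collar 26 mm in diameter, 60 mm beside the plunger axis. The pin's top is 111 mm above the bench when in, 159 mm when fully out, where a white band shows at its foot.
- pump_b: The second, identical oiler, whose pin is already out: leave it alone. Same frame and sizes as pump_a.
- knob_top_b (a point): Centre of the flat top of pump_b's plunger knob.
- plunger_b (a joint): How far pump_b's plunger is pressed down (m), 0 = up. It is not to be pressed.
- pin_b (a joint): How far pump_b's pin has risen: about 0.048 m, fully out.
- gear_1: Loose bronze gear ring, 68 mm in diameter, 22 mm high, lying flat; origin at the centre of its underside.
- gear_2: Loose bronze gear ring, 60 mm in diameter, 18 mm high, lying flat; origin at the centre of its underside.
- spacer: Loose steel spacer ring, 60 mm in diameter, 6 mm high, lying flat; origin at the centre of its underside.
- wrench: Loose wrench 170 mm long, lying along its x axis.
- screwdriver: Loose screwdriver 190 mm long, lying along its x axis.
- oil_bottle: White plastic bottle with a red cap, 60 mm in diameter, 150 mm high, standing; origin at the centre of its underside.
- grease_tin: Blue tin 70 mm in diameter, 60 mm high; origin at the centre of its underside.
There are look-alikes about, which are no part of the job. Leave any purple look-alike of the pump_a alone.

How it is judged:
By the outcome, as a careful person would: the job done as asked, in the order asked, and still so for the second after the job is handed in, with the robot touching nothing.
It also fails if it takes over 42 s, if anything falls off the work surface, if the arm or the gripper's body presses on something with over 40 N, if the wrist force passes 120 N, or if a joint passes its speed limit or range.

## Working session

There is one attempt and no reset: what is moved stays moved. The work goes in short steps, Python scripts to look and compute and a tool call to move; the robot and the scene stay as the last step left them, time stands still between calls to the robot, and variables do not carry over. Pictures are saved under pics/ and viewed, at most 10 in all, crops included, and the job is handed in when it is done.

Besides the shell and the picture viewer there is one more tool, called after "Request:" by a JSON object that holds its "fn" and its "kwargs", one argument or row to a line. jog_arm: Moves the arm, as the interface text tells. Its arguments: {"type":"object","properties":{"moves":{"type":"array","items":{"type":"array"}},"squeeze":{"type":"number"}},"required":["moves"]}

```bash
mkdir -p pics; python3 - <<'E'
from plant import bot,viewer
import cv2,numpy as np
for n in("scene","top"):
    p,d=viewer.snapshot(n); cv2.imwrite(f"pics/{n}0.png",p[...,::-1]); np.save(n+"_d.npy",d); np.save(n+"_p.npy",p)
    c=viewer.camera_info(n); print(n,{k:np.round(v,3).tolist() if hasattr(v,'__len__') and not isinstance(v,str) else v for k,v in c.items()})
print(bot.observe())
E
```

```text
scene {'intrinsics': [[491.303, 0.0, 285.099], [0.0, 491.303, 214.154], [0.0, 0.0, 1.0]], 'T': [[0.383, -0.796, 0.469, 1.053], [0.924, 0.333, -0.19, -0.232], [-0.005, 0.506, 0.863, 1.175], [0.0, 0.0, 0.0, 1.0]]}
top {'intrinsics': [[517.0, 0.0, 287.281], [0.0, 517.0, 208.412], [0.0, 0.0, 1.0]], 'T': [[-0.006, 0.981, -0.195, 0.185], [-1.0, -0.006, -0.001, -0.016], [-0.003, 0.195, 0.981, 1.547], [0.0, 0.0, 0.0, 1.0]]}
{'time_s': 0.1, 'joints': array([-1.52128209e+00,  1.81444447e-01,  1.60789409e+00,  2.11546051e-05,
        1.35375917e+00, -2.06269018e-01]), 'dq': array([ 0.00125374, -0.00219592, -0.0026337 ,  0.00020517,  0.00074702,
        0.00101117]), 'joint_torque': array([ 1.09369914e-04, -4.34819162e+01, -3.42698336e+01,  7.03621726e-02,
        3.39816778e-02, -3.57167301e-05]), 'tool_pos': array([ 0.14549494, -0.55583571,  0.25491946]), 'eef_rot': array([ 9.91833017e-01,  1.27540972e-01,  6.92162988e-05, -7.49406025e-04]), 'ft_force': array([ 0.00895205, -0.91296093, -0.26923834]), 'wrist_torque': array([0.03413935, 0.01805983, 0.06606055]), 'grasp_force': 0.0, 'finger_gap': 0.9982258996366379}
```

View pics/scene0.png

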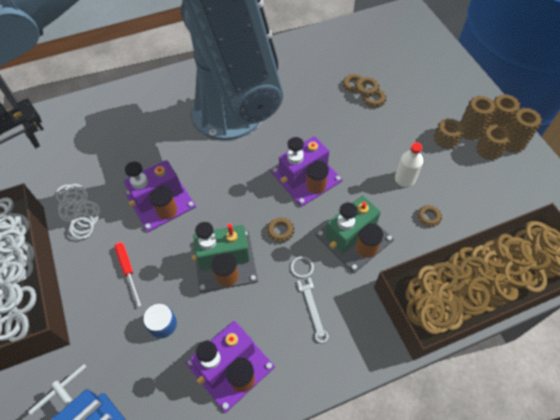

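View pics/top0.png

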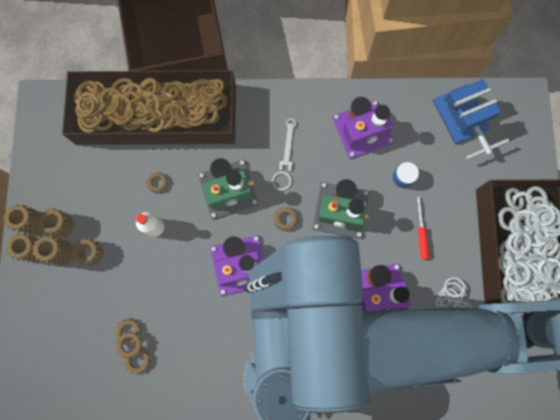

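The scene view shows two green oilers. The left one, near (225,245), has a red pin out at (230,230). The right one, near (355,225), seems to have its pin in at (363,208), so it should be pump_a, and it appears in the top view near (228,188). I'll zoom in to check.

```bash
python3 - <<'E'
import cv2,numpy as np
s=np.load("scene_p.npy")[...,::-1];t=np.load("top_p.npy")[...,::-1]
f=lambda a,x,y:cv2.resize(a[y:y+80,x:x+100],None,fx=4,fy=4,interpolation=cv2.INTER_CUBIC)
a=np.vstack([np.hstack([f(s,310,190),f(s,180,210)]),np.hstack([f(t,180,145),f(t,295,165)])])
c=cv2.resize(a,(800,600)) if a.shape[0]>600 else a
cv2.imwrite("pics/crop.png",c);print(a.shape)
E
```

```text
(640, 800, 3)
```

View pics/crop.png

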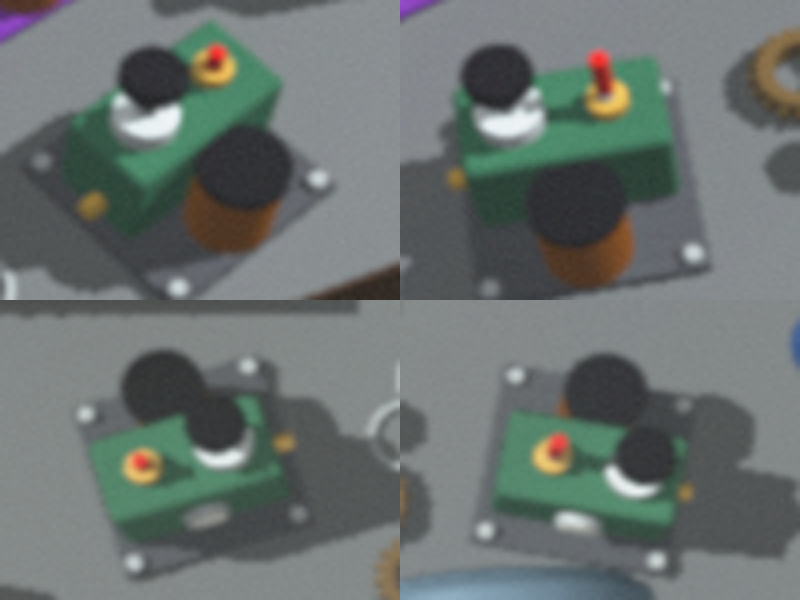

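The crops confirm it: the oiler with its pin in has its knob at scene ~(348,211) and top ~(234,178). The other oiler's pin is out. I'll locate the knob from the depth images.

```bash
cat > h.py <<'E'
import numpy as np,cv2
from plant import viewer
def world(n,d):
    c=viewer.camera_info(n);K=c["intrinsics"];T=np.array(c["T"]);v,u=np.indices(d.shape)
    P=np.stack([(u-K[0][2])*d/K[0][0],-(v-K[1][2])*d/K[1][1],-d],-1)
    return P@T[:3,:3].T+T[:3,3]
E
python3 - <<'E'
from h import *
from plant import bot
for n,(u,v) in (("scene",(348,211)),("top",(234,178))):
    d=np.load(n+"_d.npy");p=np.load(n+"_p.npy").astype(int);W=world(n,d)
    m=np.zeros(d.shape,bool);m[v-20:v+20,u-20:u+20]=1
    k=m&(abs(W[...,2]-.165)<.007)&(p.max(-1)<90)
    k&=np.hypot(*(np.moveaxis(W[...,:2]-W[v,u,:2],-1,0)))<.04
    q=W[k];c,r=cv2.minEnclosingCircle(q[:,:2].astype(np.float32))
    print(n,k.sum(),W[v,u].round(4),q.mean(0).round(4),np.round(c,4),round(r,4))
    g=(p[...,1]>p[...,0]+20)&(p[...,1]>p[...,2]+15)&(abs(W[...,2]-.085)<.006)
    g[:, :]&=np.hypot(*(np.moveaxis(W[...,:2]-W[v,u,:2],-1,0)))<.14
    print(' green',g.sum(),cv2.minAreaRect(W[g][:,:2].astype(np.float32)))
    red=(p[...,0]>150)&(p[...,1]<90)&(p[...,2]<90)&(np.hypot(*(np.moveaxis(W[...,:2]-W[v,u,:2],-1,0)))<.1)
    print(' red',red.sum(),W[red].mean(0),np.argwhere(red).mean(0))
E
```

```text
scene 223 [0.5538 0.1321 0.1654] [0.5514 0.1343 0.1646] [0.55   0.1351] 0.022
 green 66 ((0.541964054107666, 0.16615337133407593), (0.0674324482679367, 0.12567833065986633), 18.081939697265625)
 red 11 [0.53174209 0.19161082 0.12564006] [204.27272727 363.81818182]
top 165 [0.5447 0.1321 0.1694] [0.5476 0.134  0.1646] [0.5486 0.1345] 0.0214
 green 94 ((0.5371979475021362, 0.16516467928886414), (0.07017593085765839, 0.12436863034963608), 17.508512496948242)
 red 6 [0.52709017 0.18978483 0.12462959] [188.16666667 215.16666667]
```

Request:
{"fn": "jog_arm", "kwargs": {
  "moves": [
    [0, [0.3, -0.3, 0], 0],
    [0, [0.65, -0.65, 0], 0],
    [0, [0.65, -0.65, 0], 0],
    [0, [0.65, -0.65, 0], 0],
    [0, [0.65, -0.65, 0], 0]
  ],
  "squeeze": 10
}}

```text
time_s: 0.6
tool_pos: [0.2495, -0.3775, 0.2552]
eef_rot: [0.992, 0.127, 0.0, -0.0]
ft_force: [0.0, -0.6, 1.0]
finger_gap: 0.574
grasp_force: 0.0
```

Request:
{"fn": "jog_arm", "kwargs": {
  "moves": [
    [0, [0.65, -0.65, 0], 0],
    [0, [0.65, -0.65, 0], 0],
    [0, [0.65, -0.65, 0], 0],
    [0, [0.65, -0.65, 0], 0],
    [0, [0.65, -0.65, 0], 0]
  ]
}}

```text
time_s: 1.1
tool_pos: [0.3656, -0.1792, 0.2557]
eef_rot: [0.992, 0.127, 0.0, 0.0]
ft_force: [0.9, -0.9, -0.4]
finger_gap: 0.115
grasp_force: 0.0
```

Request:
{"fn": "jog_arm", "kwargs": {
  "moves": [
    [0, [0.65, -0.65, 0], 0],
    [0, [0.65, -0.65, 0], 0],
    [0, [0.65, -0.65, 0], 0],
    [0, [0.65, -0.65, 0], 0],
    [0, [0.65, -0.65, 0], 0]
  ]
}}

```text
time_s: 1.6
tool_pos: [0.4817, 0.0194, 0.2555]
eef_rot: [0.992, 0.128, -0.0, 0.0]
ft_force: [0.9, -1.4, 0.9]
finger_gap: 0.005
grasp_force: 0.0
```

Request:
{"fn": "jog_arm", "kwargs": {
  "moves": [
    [0, [0.65, -0.65, 0], 0],
    [0, [0.65, -0.65, 0], 0],
    [0, [0.3, -0.3, 0], 0],
    [0, [0, 0, 0], 0],
    [0, [0, 0, 0], 0]
  ]
}}

```text
time_s: 2.1
tool_pos: [0.5379, 0.115, 0.255]
eef_rot: [0.992, 0.128, -0.001, 0.0]
ft_force: [-0.1, -0.7, -0.0]
finger_gap: 0.005
grasp_force: 0.0
```

Request:
{"fn": "jog_arm", "kwargs": {
  "moves": [
    [0, [0.31, -0.33, 0], 0],
    [0, [0, 0, 0.4], 0],
    [0, [0, 0, 0.4], 0],
    [0, [0, 0, 0.4], 0],
    [0, [0, 0, 0], 0]
  ]
}}

```text
time_s: 2.6
tool_pos: [0.5468, 0.1332, 0.1928]
eef_rot: [0.992, 0.127, -0.003, -0.0]
ft_force: [0.2, -0.3, -0.2]
finger_gap: 0.003
grasp_force: 0.0
```

```bash
python3 - <<'E'
from h import *
p,_=viewer.snapshot("scene");cv2.imwrite("pics/s1.png",cv2.resize(p[140:290,270:450,::-1],None,fx=4,fy=4,interpolation=2))
E
```

```text
(no output)
```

View pics/s1.png

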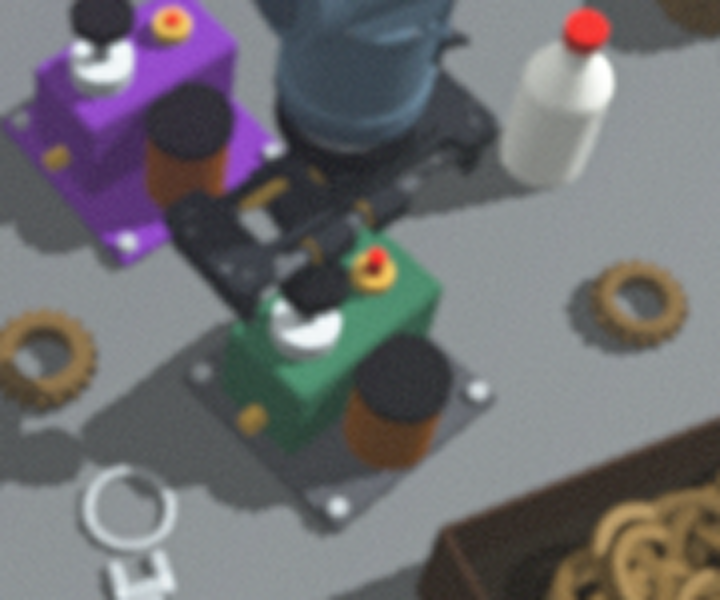

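The closed fingertips are right above the knob at picture (315,285). The pin at (375,265) is clear of them. Now the first stroke.

Request:
{"fn": "jog_arm", "kwargs": {
  "moves": [
    [0, [0.05, -0.03, 0.2], 0],
    [0, [0, 0, 0.3], 0],
    [0, [0, 0, 0.2], 0],
    [0, [0, 0, 0], 0],
    [0, [0, 0, 0], 0]
  ]
}}

```text
time_s: 3.15
tool_pos: [0.5534, 0.1366, 0.1629]
eef_rot: [0.992, 0.127, 0.002, 0.0]
ft_force: [-1.7, -1.4, 10.7]
finger_gap: 0.005
grasp_force: 5.4
```

Request:
{"fn": "jog_arm", "kwargs": {
  "moves": [
    [0, [-0.08, 0, 0.1], 0],
    [0, [0, 0, 0.1], 0],
    [0, [0, 0, 0], 0]
  ]
}}

```text
time_s: 3.45
tool_pos: [0.5528, 0.1364, 0.1573]
eef_rot: [0.992, 0.128, 0.007, 0.0]
ft_force: [-1.0, 1.7, 27.0]
finger_gap: 0.006
grasp_force: 13.7
```

Request:
{"fn": "jog_arm", "kwargs": {
  "moves": [
    [0, [0, 0, -0.45], 0],
    [0, [0, 0, -0.45], 0],
    [0, [0, 0, 0], 0],
    [0, [0, 0, 0], 0],
    [0, [0, 0, 0], 0]
  ]
}}

```text
time_s: 3.95
tool_pos: [0.5466, 0.1358, 0.1942]
eef_rot: [0.992, 0.127, -0.001, -0.0]
ft_force: [0.4, 0.2, 0.3]
finger_gap: 0.007
grasp_force: 0.0
```

```bash
cat > pin.py <<'E'
from h import *
p,d=viewer.snapshot("scene");W=world("scene",d);q=p.astype(int)
r=(q[...,0]>110)&(q[...,1]<q[...,0]*.5)&(q[...,2]<q[...,0]*.5)
r[:190]=0;r[225:]=0;r[:,:350]=0;r[:,380:]=0
print(r.sum(),W[r][:,2].max().round(4),np.argwhere(r).min(0))
E
python3 pin.py
```

```text
24 0.1378 [200 362]
```

Request:
{"fn": "jog_arm", "kwargs": {
  "moves": [
    [0, [0, 0, 0.3], 0],
    [0, [0, 0, 0.3], 0],
    [0, [0, 0, 0.3], 0],
    [0, [0, 0, 0], 0],
    [0, [0, 0, 0], 0]
  ]
}}

```text
time_s: 4.5
tool_pos: [0.5488, 0.136, 0.1571]
eef_rot: [0.992, 0.128, 0.002, 0.001]
ft_force: [-21.2, -2.9, 53.1]
finger_gap: 0.008
grasp_force: 26.6
```

Request:
{"fn": "jog_arm", "kwargs": {
  "moves": [
    [0, [0, 0, -0.45], 0],
    [0, [0, 0, -0.45], 0],
    [0, [0, 0, 0], 0],
    [0, [0, 0, 0], 0],
    [0, [0, 0, 0], 0]
  ]
}}

```text
time_s: 5.0
tool_pos: [0.5462, 0.1358, 0.1932]
eef_rot: [0.992, 0.128, -0.002, -0.0]
ft_force: [0.5, 0.7, -0.8]
finger_gap: 0.004
grasp_force: 0.0
```

```bash
python3 pin.py
```

```text
37 0.2497 [197 362]
```

Request:
{"fn": "jog_arm", "kwargs": {
  "moves": [
    [0, [0, 0, 0.3], 0],
    [0, [0, 0, 0.3], 0],
    [0, [0, 0, 0.22], 0],
    [0, [0, 0, 0], 0],
    [0, [0, 0, 0], 0]
  ]
}}

```text
time_s: 5.55
tool_pos: [0.5485, 0.136, 0.1573]
eef_rot: [0.992, 0.128, 0.001, 0.0]
ft_force: [-8.9, -0.1, 27.3]
finger_gap: 0.007
grasp_force: 13.5
```

Request:
{"fn": "jog_arm", "kwargs": {
  "moves": [
    [0, [0, 0, -0.41], 0],
    [0, [0, 0, -0.41], 0],
    [0, [0, 0, 0], 0],
    [0, [0, 0, 0], 0],
    [0, [0, 0, 0], 0]
  ]
}}

```text
time_s: 6.05
tool_pos: [0.5463, 0.1358, 0.1934]
eef_rot: [0.992, 0.128, -0.002, -0.0]
ft_force: [0.8, 0.0, -0.1]
finger_gap: 0.007
grasp_force: 0.0
```

```bash
python3 pin.py
```

```text
28 0.2527 [196 363]
```

Request:
{"fn": "jog_arm", "kwargs": {
  "moves": [
    [0, [0, 0, 0.3], 0],
    [0, [0, 0, 0.3], 0],
    [0, [0, 0, 0.22], 0],
    [0, [0, 0, 0], 0],
    [0, [0, 0, 0], 0]
  ]
}}

```text
time_s: 6.6
tool_pos: [0.5485, 0.136, 0.1573]
eef_rot: [0.992, 0.128, 0.001, 0.0]
ft_force: [-8.7, -0.9, 25.8]
finger_gap: 0.002
grasp_force: 13.0
```

Request:
{"fn": "jog_arm", "kwargs": {
  "moves": [
    [0, [0, 0, -0.41], 0],
    [0, [0, 0, -0.41], 0],
    [0, [0, 0, 0], 0],
    [0, [0, 0, 0], 0],
    [0, [0, 0, 0], 0]
  ]
}}

```text
time_s: 7.1
tool_pos: [0.5463, 0.1358, 0.1935]
eef_rot: [0.992, 0.128, -0.002, -0.0]
ft_force: [-0.0, 0.3, -1.1]
finger_gap: 0.009
grasp_force: 0.0
```

```bash
python3 pin.py
```

```text
28 0.2539 [196 363]
```

Now I'll rise, back off toward the side I came from, and look.

Request:
{"fn": "jog_arm", "kwargs": {
  "moves": [
    [0, [0, 0, -0.5], 0],
    [0, [0, 0, -0.8], 0],
    [0, [-0.6, 0.6, -0.4], 0],
    [0, [-0.65, 0.65, 0], 0],
    [0, [-0.65, 0.65, 0], 0]
  ]
}}

```text
time_s: 7.65
tool_pos: [0.4787, 0.0191, 0.2803]
eef_rot: [0.992, 0.128, -0.0, 0.0]
ft_force: [0.3, -0.2, -0.3]
finger_gap: 0.005
grasp_force: 0.0
```

Request:
{"fn": "jog_arm", "kwargs": {
  "moves": [
    [0, [-0.65, 0.65, 0], 0],
    [0, [-0.65, 0.65, 0], 0],
    [0, [-0.3, 0.3, 0], 0],
    [0, [0, 0, 0], 0],
    [0, [0, 0, 0], 0]
  ]
}}

```text
time_s: 8.15
tool_pos: [0.4223, -0.0776, 0.2801]
eef_rot: [0.992, 0.127, -0.0, -0.0]
ft_force: [0.0, -0.2, -0.4]
finger_gap: 0.007
grasp_force: 0.0
```

```bash
python3 pin.py; python3 - <<'E'
from h import *
p,_=viewer.snapshot("scene");cv2.imwrite("pics/s2.png",cv2.resize(p[150:300,170:420,::-1],(800,480),interpolation=2))
E
```

```text
31 0.1632 [195 363]
```

View pics/s2.png

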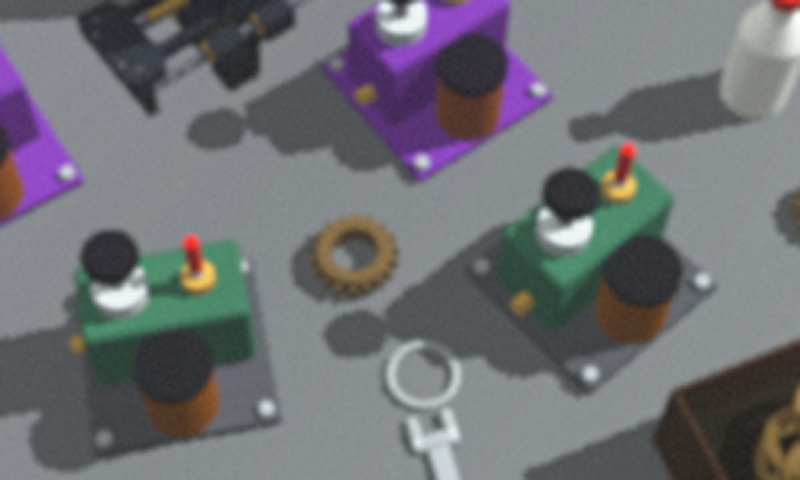

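pump_a's pin at (625,160) now stands as high as pump_b's at (192,255), with the white band showing at its foot. The knob is back up at (570,190), and the gripper is clear of everything.

```bash
python3 -c "
from plant import ticket
print(ticket.hand_in())"
```

```text
the job is handed in; nothing more can be done
None
```

I primed pump_a with four full strokes: its red pin looks fully out, as high as pump_b's with the white band showing. The gripper is clear of everything, and I handed the job in about 8 s into the 42 s limit; no verdict came back.

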